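# Load the flanged sleeve into the empty latching rack slot

## Task

Take the loose flanged sleeve that matches the two already in the green rack and load it into the rack's empty slot: hold it flange down over the slot and press it down past the spring bolt until it is fully home on the slot's floor and the bolt has snapped back over the flange, then let go. Do not just drop it in.

Things in the scene. Friction and masses are not known exactly. Their poses are not given: they have to be found in the camera images.
- sleeve: Loose dark steel flanged sleeve, 0.6 kg, standing flange down: flange 64 mm diameter, 18 mm thick; neck above it 40 mm diameter; 70 mm high in all; 28 mm bore. Same as the two in the rack; near it stand wrong ones: a shorter flanged one (36 mm high) and a plain tube. Origin: centre of its underside, z up along the bore.
- slot: Empty one of 3 slots in a row (115 mm apart) on the rack. Origin: slot centre under its base plate, 6 mm over the bench; its floor is at z 8 mm. x: to the bolt, away from the robot; y: along the row. Flared walls 36 mm from centre: at -x 58 mm high, at +y and -y 44 mm. Bolt housing from x 52 mm, 57 mm high. Grip the neck with fingers at +y and -y; sleeves stand in the other two slots.
- bolt (a joint): Travel of the empty slot's spring bolt, m: 0 = shut, nose over the slot; up to 0.016 pushed back along the slot's +x. Spring 4.5 N at 0, 7.5 N at 0.010. Pressing the sleeve down on its sloping face (about 4 to 8 N, partly its own weight) pushes it back, and it rubs on the flange; it snaps shut by itself once the flange has passed below the nose.
- bolt_nose (a point): Lower front edge of the bolt's nose, a steel wedge 20 mm wide; axes as the slot's. Shut, it is 24 mm from the slot's centre towards +x and 30 mm above the slot's origin: 8 mm over a seated flange, with 4 mm of air above it. Its sloping face rises from here to z 60 mm at x 40 mm (slot frame).

How it is judged:
On the way:
1. the sleeve, pressed down by the gripper over the slot, pushes the bolt back (value of joint bolt above 0.0025 m and horizontal distance between sleeve and slot below 0.015 m and contact force between the fingers and sleeve above 1 N), for 0.1 s.
At the end, for the whole second after the job is handed in: The flanged sleeve stands at rest in the empty slot, upright within about 6 degrees, its underside within 2.5 mm of the slot's floor and its centre within 9 mm of the slot's, and the bolt is shut again to within 2 mm, over the flange (z of sleeve in the frame of slot between 0.005 and 0.0105 m and horizontal distance between sleeve and slot below 0.009 m and angle between sleeve's own z axis and vertical below 0.1 rad and value of joint bolt below 0.002 m and linear speed of sleeve below 0.02 m/s); the robot touches nothing.
It also fails if it takes over 35 s, if anything falls off the work surface, if the arm or the gripper's body presses on something with over 40 N, if the wrist force passes 120 N, or if a joint passes its speed limit or range.

## Robot

A 7-joint arm with a two-finger parallel gripper is mounted at the origin on the work surface. World frame = base frame: x ahead of the robot, y to its left, z up, the work surface at z = 0. Lengths are in m, angles in rad, forces in N, time in s.
With the tool pointing down it reaches from about 0.4 to 0.85 m from the base axis. Payload 10.4 kg.
Tool frame: the origin (TCP) lies between the finger pads; the fingertips stand 11 mm ahead of it and the grasp point (between the pads) lies 8 mm behind it; z points along the fingers, y is the direction in which the jaws open and shut (so a half turn about z gives the same grasp; the last joint's range is limited). The gripper opens to 87 mm and grips with 3 to 60 N. Pads are 19 mm wide; open, the fingers measure 117 mm over their backs; the gripper's body (75 mm by 190 mm) begins 51 mm behind the grasp point.
Start: joints at [1.262, 0.332, -0.065, 1.46, 0.022, 1.35, -0.088], TCP at [0.176, -0.6, 0.234] pointing down, gripper open.
Joint ranges: [-2.6, 2.6], [-0.5, 2.12], [-1.47, 1.34], [0.16, 2.42], [-1.27, 4.41], [0.06, 2.06], [-2.6, 2.6]. Speed limits (rad/s): [2.22, 2.22, 2.79, 2.79, 3.14, 3.14, 3.14].

## Interface

Orientations are given as a unit quaternion [x, y, z, w].
In Python, from bench import r, eyes gives the robot as it stands.
- The arm moves only by the shell command python3 -m inch 'ROWS' [FORCE]. ROWS is a JSON object of lists of equal length, an entry for each row: "translation": the shift along the world's x, y, z scaled (see below), a list of three; "rot": the turn, a rotation vector about the world's x, y, z scaled (see below), a list of three; "jaw": the finger opening in mm, from 0 to 87. In form: {"translation": [[tx, ty, tz], ...], "rot": [[ax, ay, az], ...], "jaw": [jaw, ...]}. A call has 1 to 20 rows; each row is the pose to reach, as a shift and turn from the pose measured when the call began; what a row does not reach only later rows make up. The controller multiplies each number of a shift by 100 mm and each number of a turn by 60 degrees. A row lasts 1/10 s, in which the tool goes at most 50 mm and 8.59 degrees, less where a joint would pass 70% of its speed; a pose out of reach is approached as far as the arm can. A call with a number of a shift or a turn outside -1 to 1 is refused whole. A call with a gripper value outside its range is refused whole. The fingers move at their own pace and stop on an object; FORCE is the grip in N (left out, the last holds). Time passes only in rows, so rows that repeat a pose let the fingers close. It gives the time, the measured TCP pose, the force and the opening at its end, in the units of the state.
- r.read_state(): the state, without advancing time (a new reading comes with each control period).
- eyes.camera(name): name is "side" or "top"; returns the picture (384x512x3 uint8, blue, green, red); there is no depth.
- eyes.calibration(name): a dict with "fx", "fy", "cx", "cy" (pixels), "R" (3x3) and "t" (3): a world point X has camera coordinates R X + t. Camera axes: x right, y down, z forward; pixel columns grow to the right and rows downward; lengths in m; the calibration is good to about 2 mm. A picture is of the moment at which its call begins. calibration takes no time and is no camera call.
- r.close_job(): hands the job in, once; it reports no verdict.
The state is a dict: "time": time; "joint_positions": joint angles; "joint_vel": joint speeds; "joint_torque": joint torques, N m; "ee_pos": TCP position; "eef_rot": TCP orientation; "ft_force": force on the tool from outside, world axes, zero at the start; "torque": the same for the moment, N m; "width": finger opening in m.
Only numpy, scipy, OpenCV 4.12 (cv2) and the standard library are available. Lean on these libraries where they do the work, as an engineer would, in place of code of your own. Each camera call takes 0.05 s, during which the arm holds its last target. There are 200 camera calls.

## Working session

There is one attempt and no reset: what is moved stays moved. The work goes in short steps, Python scripts to look and compute and a shell command to move; the robot and the scene stay as the last step left them, time stands still between calls to the robot, and variables do not carry over. Pictures are saved under pics/ and viewed, about 8 in all and at most 12, crops included, and the job is handed in when it is done.

```bash
mkdir -p pics; ls; python3 - <<'E'
from bench import r, eyes
import cv2,numpy as np
for n in ("top","side"):
    im=eyes.camera(n); cv2.imwrite(f"pics/{n}0.png",im)
    c=eyes.calibration(n); print(n,{k:np.round(v,4).tolist() for k,v in c.items()})
s=r.read_state(); print(s)
E
```

```text
pics
top {'fx': 435.2051, 'fy': 435.2051, 'cx': 259.9334, 'cy': 190.5644, 'R': [[-0.0116, -0.9996, 0.0261], [-0.9871, 0.0073, -0.1599], [0.1596, -0.0276, -0.9868]], 't': [0.0109, 0.5563, 0.7864]}
side {'fx': 390.505, 'fy': 390.505, 'cx': 256.7508, 'cy': 192.7715, 'R': [[0.9437, -0.3304, 0.018], [-0.1433, -0.4572, -0.8777], [0.2983, 0.8257, -0.4788]], 't': [-0.5075, 0.1436, 0.5953]}
{'time': 0.1, 'joint_positions': array([ 1.26238966,  0.33280749, -0.06470606,  1.46084478,  0.02157848,
        1.34988849, -0.08853009]), 'joint_vel': array([ 0.00108806, -0.00151492,  0.00104069, -0.0019065 , -0.00102505,
        0.00039144,  0.00021512]), 'joint_torque': array([ 7.29200419e-04, -6.24546933e+01,  2.41830829e-02, -3.90724039e+01,
       -6.16046414e-02,  3.64149653e-02,  2.67206042e-05]), 'ee_pos': array([ 0.17612373, -0.59933262,  0.23284023]), 'eef_rot': array([ 9.89807211e-01,  1.42412405e-01, -1.05520366e-04, -6.17956710e-04]), 'ft_force': array([-0.79117149,  1.01627059,  0.29338614]), 'torque': array([0.01628126, 0.01705474, 0.02681054]), 'width': 0.08709690928860106}
```

View pics/top0.png

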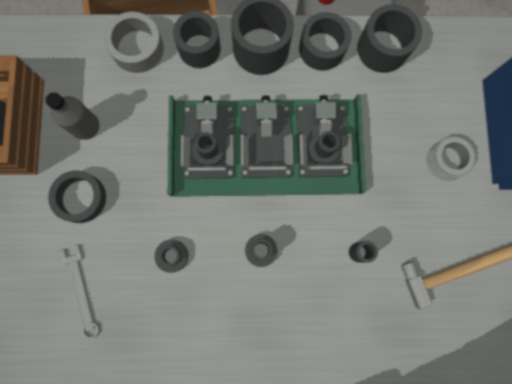

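View pics/side0.png

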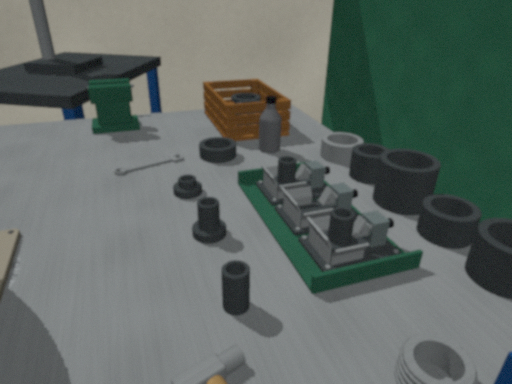

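Top: the tall flanged sleeve is the middle one at (261,250), with the short one at (171,255) and the tube at (363,252). The rack's empty slot is the middle one, about (266,148). In the side view the tall sleeve is at (209,220). I'll zoom in for exact ellipses.

```bash
python3 - <<'E'
import cv2
t=cv2.imread("pics/top0.png")[90:280,165:370]; s=cv2.imread("pics/side0.png")[145:265,180:400]
f=lambda i,k:cv2.convertScaleAbs(cv2.resize(i,None,fx=k,fy=k,interpolation=cv2.INTER_CUBIC),alpha=1.8,beta=10)
cv2.imwrite("pics/tc.png",f(t,3)); cv2.imwrite("pics/sc.png",f(s,3.5))
E
```

```text
(no output)
```

View pics/tc.png

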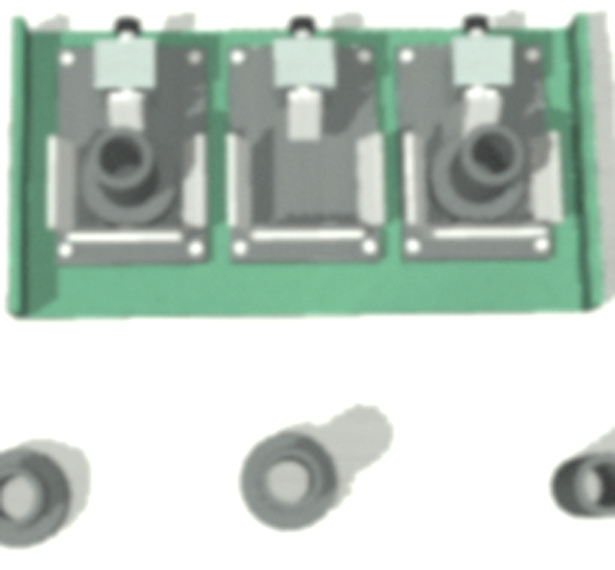

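View pics/sc.png

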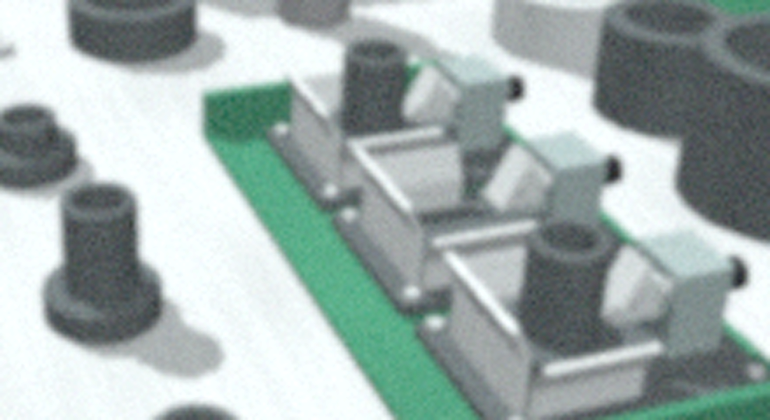

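```bash
cat >h.py <<'E'
from bench import r, eyes
import numpy as np
C={n:eyes.calibration(n) for n in("top","side")}
def ray(n,p):
    c=C[n]; R=np.array(c["R"]); t=np.array(c["t"])
    return -R.T@t, R.T@np.array([(p[0]-c["cx"])/c["fx"],(p[1]-c["cy"])/c["fy"],1])
def at(n,p,z):
    o,d=ray(n,p); return o+d*(z-o[2])/d[2]
def tri(p,q):
    (a,u),(b,v)=ray("top",p),ray("side",q)
    k=np.linalg.lstsq(np.c_[u,-v],b-a,rcond=None)[0]; P,Q=a+u*k[0],b+v*k[1]
    return (P+Q)/2,np.linalg.norm(P-Q)
def proj(n,X):
    c=C[n]; q=np.asarray(X)@np.array(c["R"]).T+np.array(c["t"]); return q[:,:2]/q[:,2:]*[c["fx"],c["fy"]]+[c["cx"],c["cy"]]
E
python3 - <<'E'
from h import *
np.set_printoptions(precision=4,suppress=True)
T=lambda x,y:(165+(x-1)/3,90+(y-1)/3); S=lambda x,y:(180+(x-1.25)/3.5,145+(y-1.25)/3.5)
for nm,p,q,z in (("sleeve",(289,480),(100,200),.07),("L",(124,157),(376,54),.084),("R",(492,156),(567,240),.084)):
    print(nm,at("top",T(*p),z),at("side",S(*q),z),*tri(T(*p),S(*q)))
for p in ((237,57),(363,55),(240,247),(370,246),(66,57),(195,57),(65,248),(195,247),(406,55),(533,55),(412,246),(541,245)): print("screw",p,at("top",T(*p),.016))
for p in ((288,137),(320,138)): print("nose",at("top",T(*p),.036))
print("flange",at("top",T(289,480),.018),"side", at("side",S(102,300),.018))
E
```

```text
sleeve [0.4439 0.0057 0.07  ] [0.4461 0.0046 0.07  ] [0.445  0.0054 0.0696] 0.0023269100161887758
L [0.6416 0.1052 0.084 ] [0.6412 0.1043 0.084 ] [0.6417 0.1053 0.0835] 2.2823944292786754e-05
R [ 0.6412 -0.1222  0.084 ] [ 0.6421 -0.1224  0.084 ] [ 0.6416 -0.1224  0.084 ] 0.0008166635479125472
screw (237, 57) [0.7302 0.036  0.016 ]
screw (363, 55) [ 0.7315 -0.0497  0.016 ]
screw (240, 247) [0.5987 0.0348 0.016 ]
screw (370, 246) [ 0.5988 -0.0516  0.016 ]
screw (66, 57) [0.7305 0.1516 0.016 ]
screw (195, 57) [0.7303 0.0645 0.016 ]
screw (65, 248) [0.5987 0.1502 0.016 ]
screw (195, 247) [0.5988 0.0645 0.016 ]
screw (406, 55) [ 0.7314 -0.0791  0.016 ]
screw (533, 55) [ 0.7312 -0.1661  0.016 ]
screw (412, 246) [ 0.5986 -0.0796  0.016 ]
screw (541, 245) [ 0.5988 -0.1659  0.016 ]
nose [0.668  0.0027 0.036 ]
nose [ 0.6673 -0.0184  0.036 ]
flange [0.4452 0.0042 0.018 ] side [ 0.4418 -0.0087  0.018 ]
```

Cross-checks agree: sleeve at about (0.445, 0.005), slot at about (0.6425, -0.008), yaw about 0 and bolt nose about 25 mm from the centre. The rack sleeves triangulate to z 0.084, as they should. Moving over the sleeve at height.

```bash
python3 -m inch '{"translation":[[0.4,0.4,0],[0.8,0.8,0],[1,1,0],[1,1,0]],"rot":[[0,0,-0.1],[0,0,-0.2],[0,0,-0.273],[0,0,-0.273]],"jaw":[87,87,87,87]}' && python3 -m inch '{"translation":[[0.4,0.4,0],[0.8,0.8,0],[1,1,0],[1,1,0]],"rot":[[0,0,0],[0,0,0],[0,0,0],[0,0,0]],"jaw":[87,87,87,87]}' && python3 -m inch '{"translation":[[0.3,0.45,0],[0.6,0.9,0],[0.65,1,0],[0.65,1,0]],"rot":[[0,0,0],[0,0,0],[0,0,0],[0,0,0]],"jaw":[87,87,87,87]}' && python3 -m inch '{"translation":[[0,0.45,0],[0,0.9,0],[0,1,0],[0,1,0]],"rot":[[0,0,0],[0,0,0],[0,0,0],[0,0,0]],"jaw":[87,87,87,87]}' && python3 -m inch '{"translation":[[0,0.45,0],[0,0.9,0],[0,1,0],[0,1,0]],"rot":[[0,0,0],[0,0,0],[0,0,0],[0,0,0]],"jaw":[87,87,87,87]}'; python3 -c "
from h import *
print(r.read_state()['eef_rot'])"
```

```text
time: 0.5
ee_pos: [0.2817, -0.4946, 0.2329]
eef_rot: [1.0, 0.003, 0.001, -0.002]
ft_force: [0.1, -0.6, -0.1]
width: 0.0867
time: 0.9
ee_pos: [0.387, -0.3889, 0.2328]
eef_rot: [1.0, 0.009, 0.002, -0.003]
ft_force: [-0.2, 0.0, 0.0]
width: 0.0873
time: 1.3
ee_pos: [0.4542, -0.285, 0.2327]
eef_rot: [1.0, 0.012, 0.002, -0.003]
ft_force: [-0.3, 0.4, 0.0]
width: 0.0869
time: 1.7
ee_pos: [0.4541, -0.1845, 0.2329]
eef_rot: [1.0, 0.013, 0.002, -0.003]
ft_force: [-0.5, 0.4, 0.3]
width: 0.0866
time: 2.1
ee_pos: [0.4543, -0.085, 0.2331]
eef_rot: [1.0, 0.014, 0.002, -0.003]
ft_force: [0.1, -0.3, -0.3]
width: 0.0876
[ 0.99989897  0.01370973  0.00237179 -0.00290925]
```

```bash
python3 -m inch '{"translation":[[0,0.4,0],[-0.05,0.75,-0.2],[-0.093,0.9,-0.6],[-0.093,0.9,-1],[-0.093,0.9,-1]],"rot":[[-0.0055,0.0045,-0.026],[-0.0055,0.0045,-0.026],[-0.0055,0.0045,-0.026],[-0.0055,0.0045,-0.026],[-0.0055,0.0045,-0.026]],"jaw":[87,87,87,87,87]}'; python3 - <<'E'
from h import *
import cv2
s=r.read_state();print(s['eef_rot'],s['ee_pos'])
f=lambda i:cv2.convertScaleAbs(cv2.resize(i,None,fx=3,fy=3,interpolation=cv2.INTER_CUBIC),alpha=1.8,beta=10)
cv2.imwrite("pics/s1.png",f(eyes.camera("side")[120:300,120:340]))
E
```

```text
time: 2.6
ee_pos: [0.4423, 0.0025, 0.1289]
eef_rot: [1.0, -0.001, -0.004, -0.0]
ft_force: [-0.3, -0.2, 0.5]
width: 0.0869
[ 9.99991717e-01 -1.02098392e-03 -3.93102070e-03 -2.66751651e-04] [0.44228278 0.00251147 0.12891269]
```

View pics/s1.png

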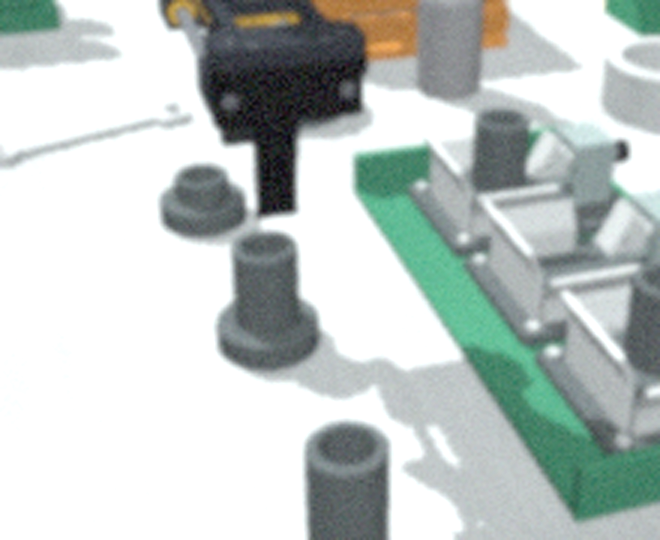

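```bash
python3 - <<'E'
from h import *
x,y,z=.4423,.0025,.118
P=[[x,y,z],[x,y-.044,z],[x,y-.058,z],[x-.0095,y-.058,z],[x+.0095,y-.058,z],[x,y+.044,z],[.445,.005,.07]]
print((proj("side",P)-[120,120])*3)
print(proj("top",P))
E
```

```text
[[255.58555187 175.64399175]
 [273.51836401 210.23865267]
 [279.66155856 222.08965134]
 [262.18304456 224.67122934]
 [296.98227478 219.53138008]
 [239.4903214  144.59425809]
 [262.74559893 245.30715909]]
[[263.67788607 249.86135873]
 [289.47890847 249.57667504]
 [297.67060794 249.48628936]
 [297.81255041 255.11775417]
 [297.52924443 243.87779382]
 [237.79206    250.14697812]
 [261.36246554 249.04666473]]
```

```bash
python3 -m inch '{"translation":[[0.035,0.02,-0.3],[0.035,0.02,-0.6],[0.035,0.02,-0.779],[0.035,0.02,-0.779]],"rot":[[0,-0.0075,0],[0,-0.0075,0],[0,-0.0075,0],[0,-0.0075,0]],"jaw":[87,87,87,87]}' && python3 -m inch '{"translation":[[0,0,0],[0,0,0],[0,0,0],[0,0,0],[0,0,0],[0,0,0],[0,0,0],[0,0,0]],"rot":[[0,0,0],[0,0,0],[0,0,0],[0,0,0],[0,0,0],[0,0,0],[0,0,0],[0,0,0]],"jaw":[60,40,36,36,36,36,36,36]}' 30
```

```text
time: 3.05
ee_pos: [0.4477, 0.0028, 0.0538]
eef_rot: [1.0, -0.003, 0.001, -0.0]
ft_force: [0.1, 0.2, 0.9]
width: 0.0869
time: 3.85
ee_pos: [0.4479, 0.0036, 0.0539]
eef_rot: [1.0, -0.002, 0.001, -0.001]
ft_force: [-0.6, 4.0, 1.9]
width: 0.0395
```

```bash
python3 -m inch '{"translation":[[0,0,0.2],[0,0,0.5],[0,0,0.85],[0,0,1],[0,0,1]],"rot":[[0,0,0],[0,0,0],[0,0,0],[0,0,0],[0,0,0]],"jaw":[36,36,36,36,36]}' && python3 -m inch '{"translation":[[0.3,0,0],[0.6,-0.05,0],[0.9,-0.1,0],[1,-0.115,0],[1,-0.115,0]],"rot":[[0,0,0],[0,0,0],[0,0,0],[0,0,0],[0,0,0]],"jaw":[36,36,36,36,36]}'; python3 - <<'E'
from h import *
import cv2
s=r.read_state();print(s['eef_rot'],s['ee_pos'],s['width'])
f=lambda i:cv2.convertScaleAbs(cv2.resize(i,None,fx=3,fy=3,interpolation=cv2.INTER_CUBIC),alpha=1.8,beta=10)
cv2.imwrite("pics/s2.png",f(eyes.camera("side")[100:280,180:400]))
E
```

```text
time: 4.35
ee_pos: [0.4486, 0.0032, 0.1553]
eef_rot: [1.0, -0.002, 0.002, -0.0]
ft_force: [0.0, -0.6, -5.8]
width: 0.0392
time: 4.85
ee_pos: [0.5483, -0.0084, 0.153]
eef_rot: [1.0, -0.003, 0.001, -0.001]
ft_force: [-0.7, -0.1, -6.2]
width: 0.0394
[ 9.99996199e-01 -2.57847397e-03  6.70847680e-04 -7.08944005e-04] [ 0.54828964 -0.00844699  0.1530133 ] 0.03935889591774587
```

View pics/s2.png

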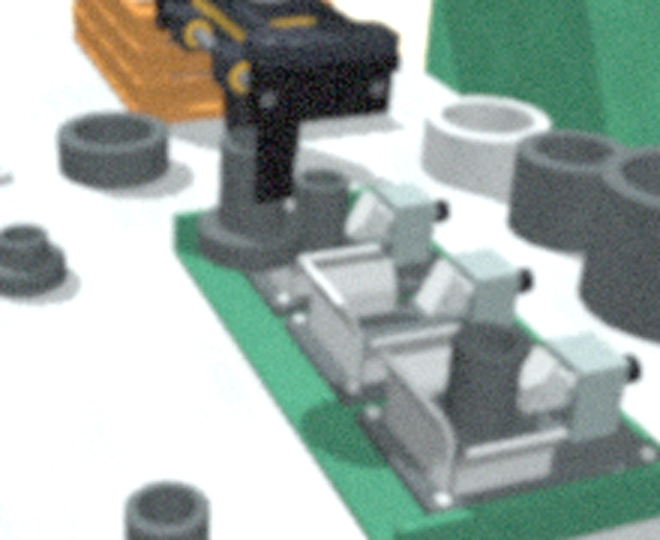

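The sleeve is held upright: flange crop x is about 197–305 with its bottom at about y 268, and the neck's left edge is at x about 219. Next I'll measure the sleeve's x offset to the tool.

```bash
python3 - <<'E'
from h import *
a=np.linspace(0,2*np.pi,200)
for dx in (-.004,-.002,0,.002):
    o=np.array([.5483+dx,-.0084,.153-.0539])
    cyl=lambda R,z0,z1:np.vstack([np.c_[R*np.cos(a),R*np.sin(a),0*a+z]+o for z in(z0,z1)])
    F=(proj("side",cyl(.032,0,.018))-[180,100])*3; N=(proj("side",cyl(.02,.018,.07))-[180,100])*3
    P=(proj("side",[[.5483-.0095,-.0084-.035,.142],[.5483+.0095,-.0084-.035,.142]])-[180,100])*3
    print(dx,"flange x",F[:,0].min().round(),F[:,0].max().round(),"bottom",F[:,1].max().round(),"neck left",N[:,0].min().round(),"finger",P[:,0].round())
E
```

```text
-0.004 flange x 195.0 303.0 bottom 274.0 neck left 215.0 finger [262. 294.]
-0.002 flange x 198.0 306.0 bottom 274.0 neck left 218.0 finger [262. 294.]
0 flange x 201.0 309.0 bottom 273.0 neck left 221.0 finger [262. 294.]
0.002 flange x 204.0 312.0 bottom 273.0 neck left 225.0 finger [262. 294.]
```

```bash
python3 -m inch '{"translation":[[0.3,0,0],[0.6,0,0],[0.85,0,0],[0.964,0.004,0],[0.964,0.004,0],[0.964,0.004,0]],"rot":[[0,0,0],[0,0,0.004],[0,0,0.004],[0,0,0.004],[0,0,0.004],[0,0,0.004]],"jaw":[36,36,36,36,36,36]}' && python3 -m inch '{"translation":[[0,0,-0.1],[0,0,-0.2],[0,0,-0.3],[0,0,-0.3],[0,0,-0.3]],"rot":[[0,0,0],[0,0,0],[0,0,0],[0,0,0],[0,0,0]],"jaw":[36,36,36,36,36]}'; python3 - <<'E'
from h import *
import cv2
s=r.read_state();print(s['eef_rot'],s['ee_pos'],s['width'])
f=lambda i:cv2.convertScaleAbs(cv2.resize(i,None,fx=4,fy=4,interpolation=cv2.INTER_CUBIC),alpha=1.8,beta=10)
cv2.imwrite("pics/s3.png",f(eyes.camera("side")[120:260,220:400]))
E
```

```text
time: 5.5
ee_pos: [0.6424, -0.0073, 0.1527]
eef_rot: [1.0, 0.0, -0.0, -0.001]
ft_force: [-0.3, -0.4, -5.6]
width: 0.0395
time: 6.0
ee_pos: [0.6421, -0.0074, 0.1223]
eef_rot: [1.0, 0.0, -0.001, -0.001]
ft_force: [-0.3, 0.2, -4.8]
width: 0.0392
[ 9.99999530e-01  1.48172598e-04 -7.48076776e-04 -5.99335681e-04] [ 0.64211155 -0.00735071  0.12231498] 0.0391907179195382
```

View pics/s3.png

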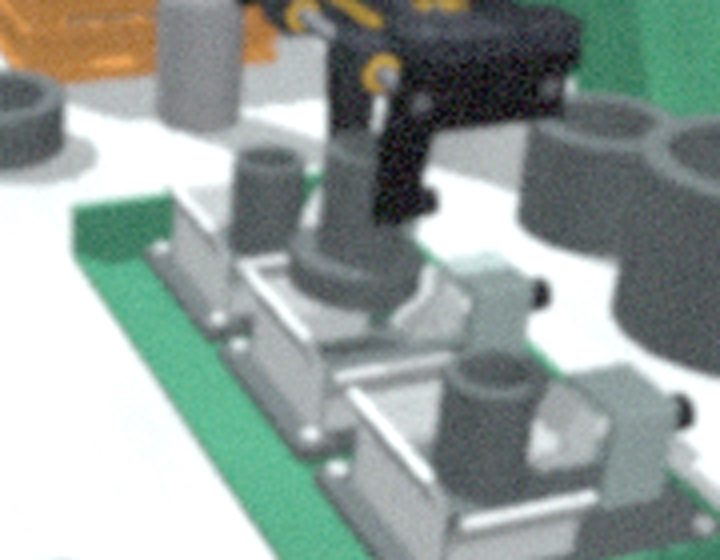

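```bash
python3 -m inch '{"translation":[[0.024,-0.005,0],[0.024,-0.005,-0.05],[0.024,-0.005,-0.1],[0.024,-0.005,-0.13],[0.024,-0.005,-0.16],[0.024,-0.005,-0.16]],"rot":[[0,0,0],[0,0,0],[0,0,0],[0,0,0],[0,0,0],[0,0,0]],"jaw":[36,36,36,36,36,36]}' 40
```

```text
time: 6.65
ee_pos: [0.6445, -0.0078, 0.1062]
eef_rot: [1.0, 0.0, -0.001, -0.001]
ft_force: [-0.1, -0.2, -6.0]
width: 0.0391
```

```bash
python3 -m inch '{"translation":[[0,0,-0.04],[0,0,-0.08],[0,0,-0.12],[0,0,-0.12]],"rot":[[0,0,0],[0,0,0],[0,0,0],[0,0,0]],"jaw":[36,36,36,36]}'; python3 -m inch '{"translation":[[0,0,-0.03],[0,0,-0.06],[0,0,-0.06]],"rot":[[0,0,0],[0,0,0],[0,0,0]],"jaw":[36,36,36]}'
```

```text
time: 7.05
ee_pos: [0.6441, -0.0077, 0.0936]
eef_rot: [1.0, 0.0, -0.001, -0.001]
ft_force: [-1.1, 0.3, -6.1]
width: 0.0392
time: 7.35
ee_pos: [0.6441, -0.0076, 0.0869]
eef_rot: [1.0, 0.0, -0.001, -0.001]
ft_force: [0.7, -0.1, -6.9]
width: 0.0394
```

```bash
python3 - <<'E'
from h import *
import cv2
s=r.read_state();print(s['ft_force'],s['torque'],s['ee_pos'],s['width'])
f=lambda i:cv2.convertScaleAbs(cv2.resize(i,None,fx=4,fy=4,interpolation=cv2.INTER_CUBIC),alpha=1.8,beta=10)
cv2.imwrite("pics/s4.png",f(eyes.camera("side")[120:260,220:400]))
E
```

```text
[ 0.7373606  -0.08544591 -6.85551331] [ 0.16806229  0.01951869 -0.01210452] [ 0.64410598 -0.00764262  0.08687224] 0.03935997563407369
```

View pics/s4.png

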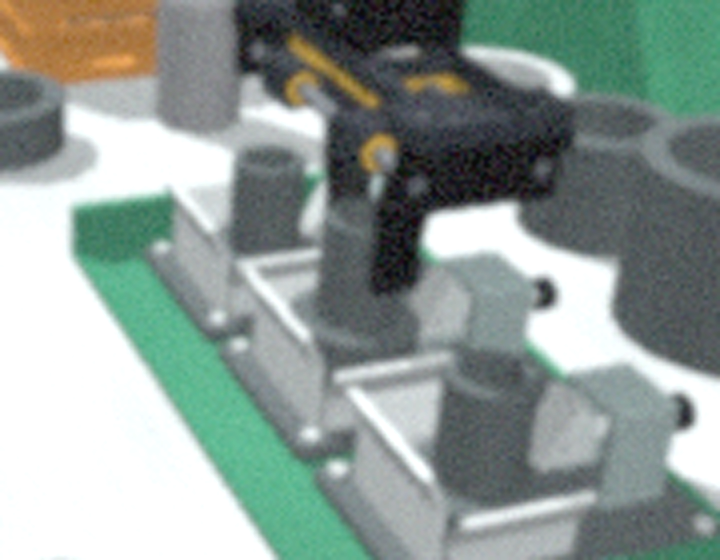

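The bolt nose in view is shorter than before (front edge at crop x about 415, was about 395), and the flange is below the wall tops, centred. Pressing on.

```bash
python3 -m inch '{"translation":[[0,0,-0.03],[0,0,-0.06],[0,0,-0.09],[0,0,-0.12],[0,0,-0.15],[0,0,-0.15]],"rot":[[0,0,0],[0,0,0],[0,0,0],[0,0,0],[0,0,0],[0,0,0]],"jaw":[36,36,36,36,36,36]}'; python3 -m inch '{"translation":[[0,0,-0.02],[0,0,-0.04],[0,0,-0.04],[0,0,-0.04]],"rot":[[0,0,0],[0,0,0],[0,0,0],[0,0,0]],"jaw":[36,36,36,36]}'
```

```text
time: 8.0
ee_pos: [0.644, -0.0078, 0.071]
eef_rot: [1.0, 0.0, -0.002, -0.001]
ft_force: [-0.0, 0.3, -6.3]
width: 0.0393
time: 8.4
ee_pos: [0.6443, -0.0078, 0.0687]
eef_rot: [1.0, 0.0, -0.001, -0.001]
ft_force: [-7.1, -1.0, 10.7]
width: 0.0394
```

```bash
python3 - <<'E'
from h import *
import cv2
s=r.read_state();print(s['ft_force'],s['torque'],s['ee_pos'],s['width'])
f=lambda i,k:cv2.convertScaleAbs(cv2.resize(i,None,fx=k,fy=k,interpolation=cv2.INTER_CUBIC),alpha=1.8,beta=10)
a=f(eyes.camera("side")[150:240,265:365],5)
cv2.imwrite("pics/s5.png",a)
E
```

```text
[-7.12231731 -1.02094191 10.70143402] [-0.1374559   1.61201823  0.0127721 ] [ 0.64432361 -0.00776304  0.06872558] 0.03941016752648418
```

View pics/s5.png

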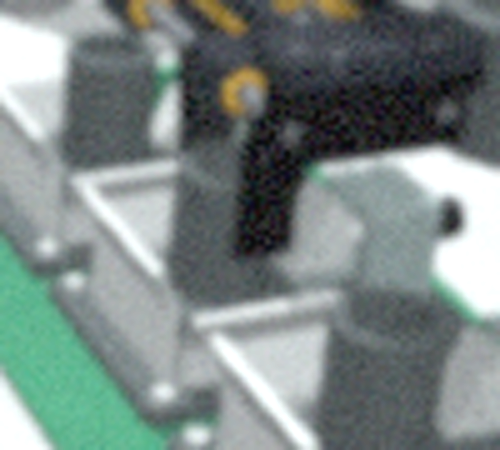

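```bash
python3 - <<'E'
from h import *
import cv2
f=lambda i,k:cv2.convertScaleAbs(cv2.resize(i,None,fx=k,fy=k,interpolation=cv2.INTER_CUBIC),alpha=1.8,beta=10)
s0=cv2.imread("pics/side0.png")
def shift(ref,new,x0,y0,x1,y1,m):
    t=ref[y0:y1,x0:x1]; R=cv2.matchTemplate(new[y0-m:y1+m,x0-m:x1+m],t,cv2.TM_CCOEFF_NORMED); _,v,_,l=cv2.minMaxLoc(R); return l[0]-m,l[1]-m,round(v,3)
r4=f(s0[120:260,220:400],4)
for n in("s3","s4"):
    im=cv2.imread(f"pics/{n}.png"); print(n,"knob/4px",shift(r4,im,525,270,560,315,20),"housing",shift(r4,im,480,265,525,345,20))
r5=f(s0[150:240,265:365],5); im=cv2.imread("pics/s5.png")
print("now knob/5px",shift(r5,im,432,190,475,245,25),"housing",shift(r5,im,370,180,430,250,25))
k=lambda P:((proj("side",P)-[265,150])*5).round()
for b in(0,.004,.008): print("nose corners",b,k([[.6425+.024+b,-.008-.01,.036],[.6425+.024+b,-.008+.01,.036],[.6425+.04+b,-.018,.066]]).tolist())
print("neck top/bottom left",k([[.6425-.0186,-.0155,.0848],[.6425-.0186,-.0155,.0328],[.6425-.0186,-.0155,.0408]]).tolist())
E
python3 -m inch '{"translation":[[0,0,-0.01],[0,0,-0.015],[0,0,-0.015]],"rot":[[0,0,0],[0,0,0],[0,0,0]],"jaw":[36,36,36]}'
```

```text
s3 knob/4px (0, 0, 0.993) housing (-10, -20, 0.959)
s4 knob/4px (5, -1, 0.977) housing (1, -20, 0.769)
now knob/5px (0, 0, 0.997) housing (25, -13, 0.785)
nose corners 0 [[287.0, 277.0], [263.0, 253.0], [332.0, 204.0]]
nose corners 0.004 [[296.0, 276.0], [272.0, 251.0], [341.0, 202.0]]
nose corners 0.008 [[305.0, 274.0], [281.0, 250.0], [350.0, 201.0]]
neck top/bottom left [[195.0, 179.0], [184.0, 298.0], [186.0, 280.0]]
time: 8.75
ee_pos: [0.6444, -0.0077, 0.0687]
eef_rot: [1.0, 0.0, -0.001, -0.0]
ft_force: [-7.2, -0.2, 9.8]
width: 0.0394
```

The bolt's rear knob had moved back about 3 mm in the earlier picture (s4) and is now back at 0. So the bolt was pushed and has snapped shut, and the tool sits at the expected seated height on stiff contact. I'll relieve the press and check the forces.

```bash
python3 -m inch '{"translation":[[0,0,0],[0,0,0],[0,0,0]],"rot":[[0,0,0],[0,0,0],[0,0,0]],"jaw":[36,36,36]}'; python3 -m inch '{"translation":[[0,0,-0.02],[0,0,-0.03],[0,0,-0.03],[0,0,-0.005]],"rot":[[0,0,0],[0,0,0],[0,0,0],[0,0,0]],"jaw":[36,36,36,36]}'
```

```text
time: 9.05
ee_pos: [0.6446, -0.0078, 0.0688]
eef_rot: [1.0, 0.0, -0.001, -0.0]
ft_force: [-1.1, -0.1, -1.3]
width: 0.0393
time: 9.45
ee_pos: [0.6448, -0.0077, 0.0692]
eef_rot: [1.0, 0.0, -0.0, -0.0]
ft_force: [-0.0, 0.6, -6.8]
width: 0.0391
```

```bash
python3 -m inch '{"translation":[[0,0,-0.008],[0,0,-0.008],[0,0,-0.008],[0,0,-0.006],[0,0,-0.006],[0,0,-0.006],[0,0,-0.006]],"rot":[[0,0,0],[0,0,0],[0,0,0],[0,0,0],[0,0,0],[0,0,0],[0,0,0]],"jaw":[36,36,45,60,70,70,70]}' && python3 -m inch '{"translation":[[0,0,0.1],[0,0,0.3],[0,0,0.6],[0,0,1],[0,0,1]],"rot":[[0,0,0],[0,0,0],[0,0,0],[0,0,0],[0,0,0]],"jaw":[70,70,70,70,70]}' && python3 -m inch '{"translation":[[-0.3,0,0.2],[-0.6,0,0.2],[-1,0,0.2],[-1,0,0.2]],"rot":[[0,0,0],[0,0,0],[0,0,0],[0,0,0]],"jaw":[70,70,70,70]}'; python3 - <<'E'
from h import *
import cv2
f=lambda i,k:cv2.convertScaleAbs(cv2.resize(i,None,fx=k,fy=k,interpolation=cv2.INTER_CUBIC),alpha=1.8,beta=10)
s=eyes.camera("side"); t=eyes.camera("top"); cv2.imwrite("pics/s6raw.png",s); cv2.imwrite("pics/t6raw.png",t)
a=f(s[145:255,240:400],4); b=f(t[90:200,210:330],4)[:, :]
cv2.imwrite("pics/s6.png",cv2.resize(np.hstack([a,b]),None,fx=.7,fy=.7))
E
```

```text
time: 10.15
ee_pos: [0.6449, -0.0077, 0.0685]
eef_rot: [1.0, 0.0, -0.0, -0.0]
ft_force: [1.0, 0.2, -0.3]
width: 0.067
time: 10.65
ee_pos: [0.6478, -0.0071, 0.1754]
eef_rot: [1.0, 0.0, 0.005, -0.0]
ft_force: [0.3, 0.1, 0.5]
width: 0.0702
time: 11.05
ee_pos: [0.5437, -0.007, 0.1953]
eef_rot: [1.0, 0.001, 0.003, 0.001]
ft_force: [-0.3, -0.5, -0.5]
width: 0.0703
```

View pics/s6.png

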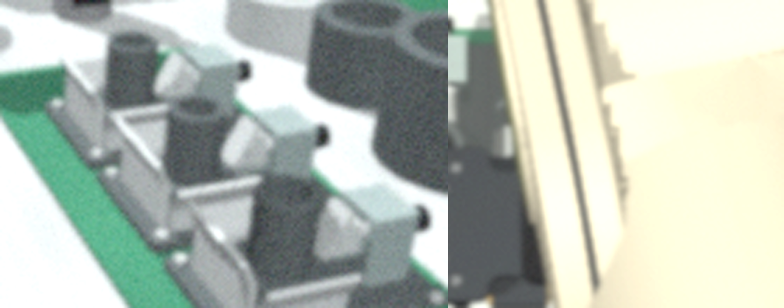

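The sleeve now stands in the middle slot just like its neighbours, with the nose over its flange (the top view is blocked by the arm). Numeric check of height, position and bolt:

```bash
python3 - <<'E'
from h import *
import cv2
s0=cv2.imread("pics/side0.png"); s=cv2.imread("pics/s6raw.png")
up=lambda i:cv2.resize(i,None,fx=5,fy=5,interpolation=cv2.INTER_CUBIC)
def shift(A,x0,y0,x1,y1,B,d=(0,0),m=4):
    t=up(A[y0:y1,x0:x1]); w=up(B[y0+d[1]-m:y1+d[1]+m,x0+d[0]-m:x1+d[0]+m]); _,v,_,l=cv2.minMaxLoc(cv2.matchTemplate(w,t,cv2.TM_CCOEFF_NORMED)); return (l[0]/5-m+d[0],l[1]/5-m+d[1],round(v,3))
print("knob",shift(s0,351,187,360,199,s),"nose",shift(s0,319,185,336,206,s))
p=(240+198/2.8,145+106/2.8); print("neck top px",p,"at z .084:",at("side",p,.084))
print("expected px if centred, z .084/.092:",proj("side",[[.6425,-.008,.084],[.6425,-.008,.092]]))
st=r.read_state(); print(st["time"],st["ft_force"])
E
```

```text
knob (0.0, 0.0, 0.997) nose (0.20000000000000018, -0.20000000000000018, 0.983)
neck top px (310.7142857142857, 182.85714285714286) at z .084: [ 0.64207216 -0.00732891  0.084     ]
expected px if centred, z .084/.092: [[311.07541827 182.98097025]
 [311.4345226  179.20569957]]
11.15 [ 0.58520062 -0.796755    0.48415917]
```

Everything agrees: the sleeve is seated and centred, the bolt is shut, and the robot is clear.

```bash
python3 -c "
from bench import r
print(r.close_job())"
```

```text
the job is handed in; nothing more can be done
None
```

The matching tall sleeve is in the rack's middle slot. I pressed it flange down past the bolt onto the floor, let go, backed off, and handed the job in at about 11 s.

**Final checks**
- **Position:** assuming the seated height, the side view puts the neck top at (0.642, -0.007), within 1 mm of my slot estimate. The image row fits a fully seated sleeve.
- **Bolt:** its nose and rear knob are back at their starting pixels (within about 0.3 px), so it is shut over the flange.
- **Robot:** it touches nothing; the force reading is about 0.

**Less certain**
- **Bolt push-back:** the one picture taken mid-press showed the bolt pushed back only about 3 mm. I expected up to 8 mm, and the criterion is 2.5 mm. The wrist felt almost no sideways force then, so the sleeve was probably leaning on the slot's -x wall.
- **Top view:** the arm blocked it at the end, so the last position check is from the side camera alone.

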